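Stow the scraper under the tray's sprung keeper

ROBOT

A 6-joint arm with a two-finger parallel gripper is mounted at the origin on the work surface. World frame = base frame: x ahead of the robot, y to its left, z up, the work surface at z = 0. Lengths are in mm, angles in rad, forces in N, time in s.
With the tool pointing down it reaches from about 400 to 825 mm from the base axis. Payload 7 kg.
Tool frame: the origin (TCP) lies midway between the tips of the shut fingers; the grasp point (between the pads) lies 19 mm behind it; z points along the fingers, y is the line along which they close (so a half turn about z gives the same grasp; the last joint's range is limited). The gripper opens to 85 mm and grips with 20 to 120 N. Pads are 22 mm wide; open, the fingers measure 114 mm over their backs; the gripper's body (76 mm by 85 mm) begins 54 mm behind the grasp point. The pads swing forward as they close: fully open they stand 13 mm farther back than shut.
Start: joints at [-0.863, 0.359, 0.012, 0, -1.224, -0.288], TCP at [275.087, -616.379, 231.302] pointing down, gripper open.
Joint ranges: [-3.07, 3.07], [-1.43, 2.12], [-1.02, 1.25], [-3.03, 1.67], [-3.05, -0], [-3.03, 3.03]. Speed limits (rad/s): [2.39, 2.39, 3.01, 3.14, 3.14, 3.14].

INTERFACE

Orientations are given as a unit quaternion [x, y, z, w].
In Python, from bench import manip, snapshot, camera_params, nets gives the robot as it stands.
- The arm moves only by the tool apply_moves, never from a script. Its argument "steps" is a list of rows, each an object with "xyz": the shift along the tool's x, y, z in units of 40 mm (1.0 is 40 mm), a list of three; "roll": the turn about the tool's z in units of 5 degrees (1.0 is 5 degrees); "gripper": the closure, from -1 (fully open) to 1 (shut). A call has 1 to 10 rows; each row shifts and turns the commanded pose from where the row before left it, along the tool's axes as they then stand; what a row does not reach is not made up. A row lasts 1/12 s, in which the tool goes at most 41.7 mm and 7.16 degrees, less where a joint would pass 70% of its speed; a pose out of reach is approached as far as the arm can. A call is refused whole if a number of a shift passes 1 or a number of a turn 1, either way. A call with a gripper value outside its range is refused whole. The fingers move at their own pace and stop on an object; "grip_force" is the grip in N (left out, the last holds). Time passes only in rows, so rows that do not move let the fingers close. It gives the time, the measured TCP pose, the force, the opening and the grip force at its end, in the units of the state.
- manip.get_state(): the state, without advancing time (a new reading comes with each control period).
- snapshot(name): name is "scene" or "top"; returns the picture (384x512x3 uint8, red, green, blue); there is no depth.
- camera_params(name): a dict with "vfov" (degrees; the focal length in pixels is half the picture's height over the tangent of half this angle, whatever the lens; pixels are square), "cx", "cy" (the principal point, pixels), "k1" (the pictures are not rectified: a ray, as slopes to the right and down, at radius r is drawn at 1 + k1 r^2 times it, then the intrinsics apply), "extrinsics" (4x4, takes a point from world to camera coordinates). Camera axes: x right, y up, looking along -z (the intrinsics and any distortion apply to the point x, -y, -z); pixel columns grow to the right and rows downward; lengths in mm; the calibration is good to about 2 mm. A picture is of the moment at which its call begins. camera_params takes no time and is no camera call.
- manip.hand_in(): hands the job in; it is judged then, once.
Trained networks look in the newest picture that a camera, given by its name, has taken for a name from the list of things; names that differ only in an ending like _2 or _b are one class to them, and where a whole thing is asked for, a point or a joint stands for the part that bears it (a point fixed in the world has none). Each returns a list of dicts, best first, with "confidence" (0 to 1); they miss things now and then, are a little off and sometimes report something else, mostly with a low value. They report only what shows in the picture. A call takes as long as a camera call. They do not tell look-alikes from the thing itself.
- nets.cut_out(name, camera): "pixels" (384x512 bool, what is visible of it) and "location" ([column, row] as shares, 0 to 1, of the picture: columns of its width, rows of its height, amid what is visible of it).
- nets.mark_of(name, camera): "location" ([column, row] as shares, 0 to 1, of the picture: columns of its width, rows of its height: a listed point, or the origin of a listed thing).
The state is a dict: "time": time; "joint_pos": joint angles; "joint_velocities": joint speeds; "joint_efforts": joint torques, N m; "position": TCP position; "eef_rot": TCP orientation; "ft_force": force on the tool from outside, world axes, zero at the start; "wrist_torque": the same for the moment, N m; "finger_gap": finger opening in mm; "finger_force": force on a finger pad.
Only numpy, scipy, OpenCV 4.12 (cv2) and the standard library are available. Lean on these libraries where they do the work, as an engineer would, in place of code of your own. Each camera call takes 0.05 s, during which the arm holds its last target. There are 200 camera calls.

TASK

Put the scraper away in the wide compartment of the blue utensil tray: blade tucked under the orange bridge and pushed back against the sprung red pad, handle end dropped down in front of the end stop, so that it lies flat on the tray floor, right side up, held between pad and stop. Leave the brush, bowls, mug and jar where they are.

Things in the scene. Friction and masses are not known exactly. Their poses are not given: they have to be found in the camera images.
- scraper: Scraper, 180 mm long: green hard blade 75 long, 56 wide, 8 thick; wooden handle 24 wide, 20 high, from x=-25 to +90 mm. Both share one flat underside. Origin: centre of the underside, mid-length; x points to the handle end (+90 mm), blade edge at -90 mm; z out of the top. About 110 g. It starts on the sloping rest, handle end raised, 35 degrees from level.
- blade_edge (a point): Middle of the blade's front edge on the underside of the scraper (scraper x=-90 mm).
- rest: Fixed steel utensil rest on a wooden foot 140 x 70 mm, sloping 35 degrees up toward its +x. Origin on the bench under the middle of the lying scraper. A 70 mm wide plate with low rims carries the blade; behind the blade only a rib and post 12 mm wide support the handle, so fingers can pass on both sides of the handle from scraper x=-5 mm on.
- tray: Fixed blue utensil tray, 226 (x) x 200 (y) mm; origin: centre of its underside, on the bench. Floor 6 mm thick, rails 16 mm high. The wide compartment runs along x at y=+40 mm: bridge and sprung pad at its -x end, stop at its +x end. Beside its handle part the floor is clear from y=-14 to +95 mm. The narrow compartment at y=-55 mm holds the brush.
- bridge (a point): Middle of the inner lower edge of the orange bridge over the blade end of the wide compartment, axes as the tray's; 24 mm above the tray floor. The bridge reaches 46 mm from here toward the tray's -x, is 74 mm wide and 6 mm thick. Blade guides 62 mm apart, 10 mm above the floor, reach 38 mm from here toward +x.
- pad_out (a point): Where the face of the red pad stands, on the floor, when nothing presses it: 14 mm inside the bridge's edge. The pad is 18 mm high and gives back 12 mm toward the tray's -x on a spring (3 N to start, 7 N fully pressed, then it is solid). A fixed mark: it does not move with the pad.
- stop (a point): Foot of the end stop's face at the +x end of the wide compartment, on the tray floor; the stop is 20 mm high, 74 mm wide. It is 172 mm from the pad's face with the pad out and 184 mm with the pad fully pressed, so the 180 mm scraper keeps the pad pressed 8 mm.
- seat (a point): Where the scraper's origin belongs when stowed: on the tray floor, tray (10, 40, 6) mm, axes as the tray's; the scraper's x then points along the tray's x.
- brush: Black and wood brush, 125 mm long, 26 wide, 16 high, loose in the tray's narrow compartment; origin under its middle. To be left alone.
- bowls: Stack of four coloured plastic lunch bowls, 132 mm across, 176 mm high; origin under its centre. To be left alone.
- mug: Stainless steel mug, 80 mm across, 90 mm high, handle at its +y; origin under its centre. To be left alone.
- jar: Glass jar with red twist cap, 84 mm across, 130 mm high; origin under its centre. To be left alone.
Not all that is in view belongs to the job. Of the things shaped like the scraper, the green one is meant.

How it is judged (in metres and radians):
At the end, for the whole second after the job is handed in: The scraper rests in the wide compartment, blade under the bridge: origin within 5 mm of the seat lengthwise and sideways and 3 mm in height, level and right side up within 2 degrees, in line with the tray within 4.5 degrees. Brush, bowls, mug, jar within 20 mm of where they stood (x of scraper in the frame of seat between -0.005 and 0.005 m and y of scraper in the frame of seat between -0.005 and 0.005 m and z of scraper in the frame of seat between -0.003 and 0.003 m and angle between scraper's own z axis and vertical below 0.035 rad and angle between the x axis of scraper and the x axis of tray, either way round below 0.08 rad and x of blade_edge in the frame of tray below -0.07 m and linear speed of scraper below 0.01 m/s and distance of each of bowls, mug, jar, brush from where it was at the start of the episode below 0.02 m); the robot touches nothing.
It fails at once if the bowls is moved more than 20 mm (distance of bowls from where it was at the start of the episode above 0.02 m).
It fails at once if the mug is moved more than 20 mm (distance of mug from where it was at the start of the episode above 0.02 m).
It fails at once if the jar is moved more than 20 mm (distance of jar from where it was at the start of the episode above 0.02 m).
It fails at once if the brush is moved more than 20 mm (distance of brush from where it was at the start of the episode above 0.02 m).
It also fails if it takes over 51 s, if anything falls off the work surface, if the arm or the gripper's body presses on something with over 40 N, if the wrist force passes 120 N, or if a joint passes its speed limit or range.

## Working session

There is one attempt and no reset: what is moved stays moved. The work goes in short steps, Python scripts to look and compute and a tool call to move; the robot and the scene stay as the last step left them, time stands still between calls to the robot, and variables do not carry over. Pictures are saved under pics/ and viewed, at most 10 in all, crops included, and the job is handed in when it is done.

Besides the shell and the picture viewer there is one more tool, called after "Call:" by a JSON object that holds its "name" and its "arguments". apply_moves: Moves the arm, as the interface text tells. Its arguments: {"type":"object","properties":{"steps":{"type":"array","items":{"type":"object","properties":{"xyz":{"type":"array","items":{"type":"number"}},"roll":{"type":"number"},"gripper":{"type":"number"}}}},"grip_force":{"type":"number"}},"required":["steps"]}

```bash
mkdir -p pics; ls; python3 - <<'E'
from bench import manip, snapshot, camera_params, nets
import cv2,numpy as np
for n in("scene","top"):
    im=snapshot(n); cv2.imwrite(f"pics/{n}0.png",im[:,:,::-1]); 
    p=camera_params(n);print(n,p['vfov'],p['cx'],p['cy'],p['k1'],np.round(p['extrinsics'],3).tolist())
    for t in("scraper","blade_edge","rest","tray","bridge","pad_out","stop","seat","brush"):
        r=nets.mark_of(t,n);print(t,[(round(d['confidence'],2),round(d['location'][0]*512,1),round(d['location'][1]*384,1)) for d in r[:3]])
s=manip.get_state();print(s['time'],s['position'],s['eef_rot'],s['finger_gap'])
E
```

```text
pics
scene 57.04329745836214 255.48040496858405 193.33177584761614 -0.0770663624318686 [[-0.168, 0.986, 0.005, 49.991], [-0.742, -0.129, 0.657, 324.704], [0.649, 0.107, 0.754, -1426.959], [0.0, 0.0, 0.0, 1.0]]
scraper [(0.97, 306.1, 170.8), (0.96, 196.2, 150.3), (0.73, 366.9, 166.2)]
blade_edge [(0.91, 200.6, 133.2), (0.65, 313.5, 191.1), (0.6, 289.3, 200.0)]
rest [(0.63, 293.8, 226.3)]
tray [(0.59, 191.7, 210.5)]
bridge [(0.67, 288.5, 202.5), (0.57, 201.2, 185.3)]
pad_out [(0.75, 201.7, 186.1), (0.46, 292.3, 226.0), (0.35, 294.8, 213.4)]
stop [(0.58, 206.5, 230.2)]
seat [(0.78, 204.3, 205.3)]
brush [(0.69, 175.3, 212.2)]
top 43.82655780706059 257.87579003272987 191.19747585572205 -0.17030479921123545 [[-0.012, -1.0, 0.012, 17.565], [0.981, -0.009, 0.196, -507.572], [-0.196, 0.014, 0.981, -1513.97], [0.0, 0.0, 0.0, 1.0]]
scraper [(0.93, 208.3, 255.8), (0.92, 211.7, 178.9), (0.74, 141.5, 278.4)]
blade_edge [(0.84, 195.2, 227.0), (0.82, 219.2, 204.6), (0.68, 214.2, 184.9)]
rest [(0.56, 214.3, 183.9)]
tray [(0.87, 311.0, 187.7)]
bridge [(0.66, 305.5, 207.9)]
pad_out [(0.76, 308.4, 212.4)]
stop [(0.71, 291.5, 165.2), (0.64, 210.8, 179.1), (0.45, 388.6, 191.2)]
seat [(0.94, 300.8, 188.1)]
brush [(0.57, 322.2, 182.2)]
1.0 [ 275.0859987  -616.36062761  231.3065657 ] [-2.08363455e-01  9.78051466e-01  1.24864245e-05  1.84924997e-06] 85.56756982444989
```

```bash
python3 - <<'E'
import cv2
a=cv2.imread('pics/scene0.png');b=cv2.imread('pics/top0.png')
cv2.imwrite('pics/s0z.png',cv2.resize(a[110:270,120:400],(784,448),interpolation=cv2.INTER_CUBIC))
cv2.imwrite('pics/t0z.png',cv2.resize(b[130:310,110:400],(783,486),interpolation=cv2.INTER_CUBIC))
E
```

```text
(no output)
```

View pics/s0z.png

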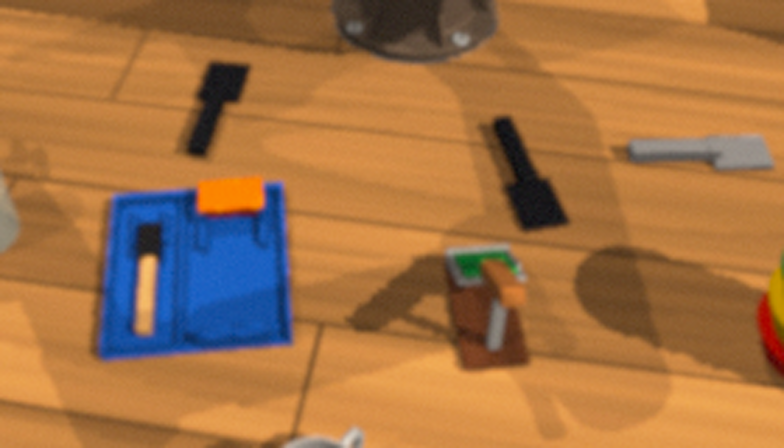

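View pics/t0z.png

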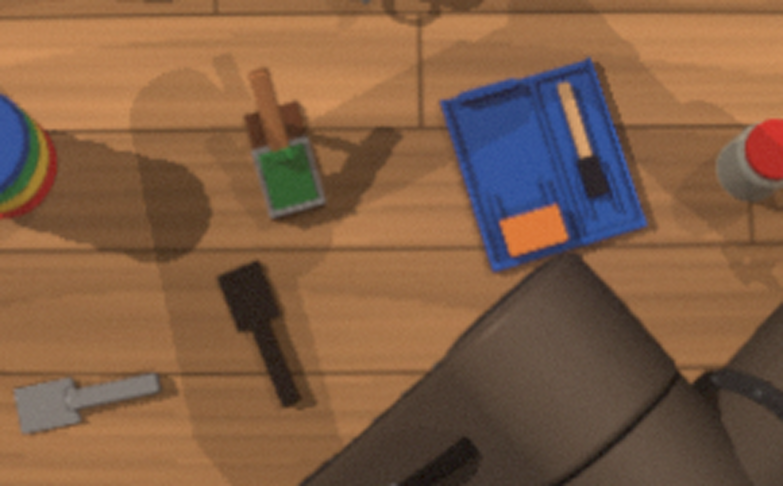

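The scene and top crops show four scraper-shaped things:

| Thing | Scene pixel | Top pixel |
|---|---|---|
| Black, on bench | (196,150) | not clear |
| Black, on bench | (306,171) | (208,255) |
| Grey, on bench | (367,166) | (141,278) |
| Green blade with wooden handle, on the steel and wood rest | (293,205) | (216,190) |

The green one is meant: its colour matches and it is the only one on the rest. Both enlarged crops confirm this. The tray's bridge end faces the robot.

```bash
cat > h.py <<'E'
import numpy as np,cv2
from bench import manip, snapshot, camera_params, nets
def proj(n,P,S=1):
    p=camera_params(n);E=np.array(p['extrinsics']);P=np.atleast_2d(P)
    c=P@E[:3,:3].T+E[:3,3];u=c[:,0]/-c[:,2];v=-c[:,1]/-c[:,2]
    f=192/np.tan(np.radians(p['vfov']/2));d=1+p['k1']*(u*u+v*v)
    return np.c_[f*u*d+p['cx'],f*v*d+p['cy']]*S
def box(x0,x1,y0,y1,z0,z1): return np.array([[x,y,z] for x in(x0,x1) for y in(y0,y1) for z in(z0,z1)],float)
def pose(pts,x,y,z,yaw,pitch=0):  # pitch>0 raises local +x
    c,s=np.cos(pitch),np.sin(pitch);R1=np.array([[c,0,-s],[0,1,0],[s,0,c]])
    c,s=np.cos(yaw),np.sin(yaw);R2=np.array([[c,-s,0],[s,c,0],[0,0,1]])
    return pts@(R2@R1).T+[x,y,z]
def sil(n,boxes,S=4):
    m=np.zeros((384*S,512*S),np.uint8)
    for b in boxes:
        h=cv2.convexHull(np.round(proj(n,b,S)+(S-1)/2).astype(np.int32));cv2.fillConvexPoly(m,h,1)
    return cv2.resize(m.astype(np.float32),(512,384),interpolation=cv2.INTER_AREA)
def iou(a,b): return np.minimum(a,b).sum()/np.maximum(a,b).sum()
SCR=[box(-90,-15,-28,28,0,8),box(-25,90,-12,12,0,20)]
E
python3 - <<'E'
from h import *
from scipy.optimize import minimize
M={}
for n in("scene","top"):
    im=snapshot(n);hsv=cv2.cvtColor(im,cv2.COLOR_RGB2HSV)
    g=(cv2.inRange(hsv,(45,90,30),(85,255,255))>0)
    for t in("scraper","tray"):
        for i,d in enumerate(nets.cut_out(t,n)):
            px=d['pixels'];ys,xs=np.where(px);print(n,t,round(d['confidence'],2),px.sum(),np.round([xs.min(),xs.max(),ys.min(),ys.max()]),'green',(px&g).sum())
            if t=="scraper" and (px&g).sum()>40: M.setdefault((n,t),px)
            if t=="tray": M.setdefault((n,'traynet'),px)
    b=cv2.inRange(hsv,(100,120,40),(125,255,255));k,l,st,_=cv2.connectedComponentsWithStats(b)
    w=[i for i in range(1,k) if st[i,4]>1500];print(n,'blue',st[w].tolist())
    i=w[0] if n=="scene" else max(w,key=lambda i:st[i,4]);
    pts=np.argwhere(l==i)[:,::-1].astype(np.int32);m=np.zeros((384,512),np.uint8);cv2.fillConvexPoly(m,cv2.convexHull(pts),1);M[n,'tray']=m>0;print('hull',m.sum())
np.savez('m.npz',**{'_'.join(k):v for k,v in M.items()})
f=lambda q:-sum(iou(M[n,'tray'],sil(n,[box(-113,113,-100,100,0,q[3])*1+0 if 0 else pose(box(-113,113,-100,100,0,q[3]),q[0],q[1],0,q[2])])) for n in("scene","top"))
for st in ([520,-80,.28,20],[500,-100,.2,16]):
    r=minimize(f,st,method='Nelder-Mead',options=dict(initial_simplex=np.array(st)+np.vstack([np.zeros(4),np.diag([30,30,.1,5])]),xatol=.02,fatol=1e-5));print('tray',r.x,r.fun)
if all((n,'scraper') in M for n in("scene","top")):
    p=np.radians(35);f=lambda q:-sum(iou(M[n,'scraper'],sil(n,[pose(b,*q[:4],p) for b in SCR])) for n in("scene","top"))
    for st in ([530,70,70,.2],[540,80,85,.1]):
        r=minimize(f,st,method='Nelder-Mead',options=dict(initial_simplex=np.array(st)+np.vstack([np.zeros(4),np.diag([30,30,20,.15])]),xatol=.02,fatol=1e-5));print('scr',r.x,r.fun)
E
```

```text
scene scraper 0.88 393 [186 208 132 165] green 0
scene scraper 0.7 251 [284 306 200 218] green 72
scene scraper 0.56 552 [344 395 157 171] green 0
scene tray 0.85 3668 [155 224 173 239] green 0
scene blue [[156, 176, 68, 62, 3080], [405, 181, 49, 41, 1579]]
hull 3766
top scraper 0.76 676 [191 220 227 280] green 0
top scraper 0.6 642 [115 168 268 289] green 0
top scraper 0.59 752 [375 408 174 204] green 0
top scraper 0.57 605 [203 226 155 207] green 332
top tray 0.93 3771 [273 349 152 229] green 0
top blue [[274, 153, 75, 77, 2968]]
hull 3892
tray [ 5.18939303e+02 -1.67124740e+02  2.55165546e-01  2.19885316e+01] -1.902311086654663
tray [ 5.18015471e+02 -1.68224879e+02  2.68806072e-01  1.79638848e+01] -1.927619457244873
scr [5.39250881e+02 1.60434513e+02 7.20746127e+01 2.28489056e-01] -1.6581532955169678
scr [5.39124430e+02 1.60774745e+02 7.28657094e+01 2.48147511e-01] -1.6559057235717773
```

```bash
python3 - <<'E'
from h import *
T=(518.3,-168,0,.266);S=(539.2,160.6,72.4,.238,np.radians(35))
out=[]
for n,(x,y,w,h) in(("scene",(150,165,170,85)),("top",(190,145,165,90))):
    im=cv2.imread(f'pics/{n}0.png')[y:y+h,x:x+w];k=4.7;im=cv2.resize(im,None,fx=k,fy=k,interpolation=cv2.INTER_CUBIC)
    def dr(b,c):
        q=proj(n,b);q=((q-[x,y]+.5)*k).astype(int)
        for i in range(8):
            for j in(1,2,4):
                if not i&j: cv2.line(im,tuple(map(int,q[i])),tuple(map(int,q[i|j])),c,1)
    for b in SCR: dr(pose(b,*S),(0,0,255))
    dr(pose(box(-113,113,-100,100,0,18),*T),(255,255,0))
    # bridge: seat at x=10 -> stop x=100, pad_out -72, bridge edge -58
    dr(pose(box(-104,-58,3,77,30,36),*T),(255,0,255)); dr(pose(box(100,113,3,77,6,26),*T),(0,255,255))
    out.append(im)
    for nm,q in(('seat',(10,40,6)),('bridge',(-58,40,30)),('stop',(100,40,6))): print(n,nm,proj(n,pose(np.array([q]),*T)))
w=min(o.shape[1] for o in out);cv2.imwrite('pics/ov.png',cv2.resize(np.vstack([o[:,:w] for o in out]),None,fx=.72,fy=.72))
E
```

```text
scene seat [[203.6439074  205.84315502]]
scene bridge [[202.82166957 184.64136637]]
scene stop [[203.71911418 229.39117502]]
top seat [[298.78124894 190.55070777]]
top bridge [[305.41972456 208.52492059]]
top stop [[291.1306958  165.68607096]]
```

View pics/ov.png

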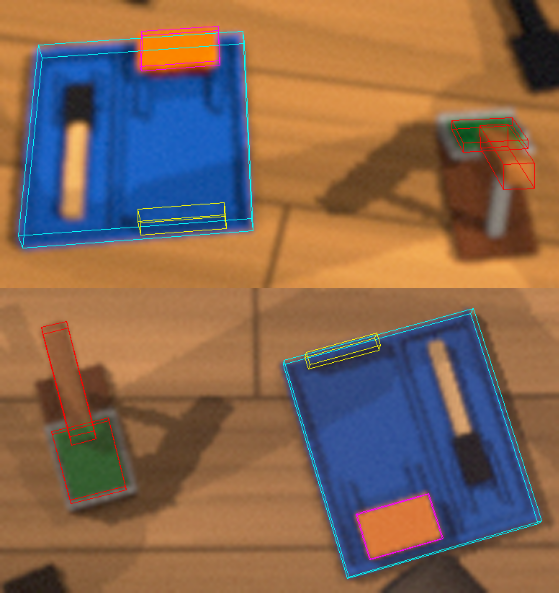

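Call:
{"name": "apply_moves", "arguments": {"steps": [{"roll": 0.69}, {"roll": 0.69}, {"roll": 0.69}, {"xyz": [-0.55, 0.825, 0]}, {"xyz": [-0.55, 0.825, 0]}, {"xyz": [-0.55, 0.825, 0]}, {"xyz": [-0.55, 0.825, 0]}, {"xyz": [-0.55, 0.825, 0]}, {"xyz": [-0.55, 0.825, 0]}, {"xyz": [-0.55, 0.825, 0]}]}}

```text
$.steps[0]: bad value
```

Call:
{"name": "apply_moves", "arguments": {"steps": [{"xyz": [-0.55, 0.825, 0]}, {"xyz": [-0.55, 0.825, 0]}, {"xyz": [-0.55, 0.825, 0]}, {"xyz": [-0.55, 0.825, 0]}, {"xyz": [-0.55, 0.825, 0]}, {"xyz": [-0.55, 0.825, 0]}, {"xyz": [-0.55, 0.825, 0]}, {"xyz": [-0.55, 0.825, 0]}, {"xyz": [-0.55, 0.825, 0]}, {"xyz": [-0.55, 0.825, 0]}]}}

```text
$.steps[0]: bad value
```

Call:
{"name": "apply_moves", "arguments": {"steps": [{"xyz": [-0.55, 0.825, 0]}, {"xyz": [-0.55, 0.825, 0]}, {"xyz": [-0.55, 0.825, 0]}, {"xyz": [-0.55, 0.825, 0]}, {"xyz": [0, 0, 0]}, {"xyz": [0, 0, 0]}]}}

```text
$.steps[0]: bad value
```

Call:
{"name": "apply_moves", "arguments": {"steps": [{"xyz": [0, 0, 0], "roll": 0.69, "gripper": -1}, {"xyz": [0, 0, 0], "roll": 0.69, "gripper": -1}, {"xyz": [0, 0, 0], "roll": 0.69, "gripper": -1}, {"xyz": [-0.55, 0.825, 0], "roll": 0, "gripper": -1}, {"xyz": [-0.55, 0.825, 0], "roll": 0, "gripper": -1}, {"xyz": [-0.55, 0.825, 0], "roll": 0, "gripper": -1}, {"xyz": [-0.55, 0.825, 0], "roll": 0, "gripper": -1}, {"xyz": [-0.55, 0.825, 0], "roll": 0, "gripper": -1}, {"xyz": [-0.55, 0.825, 0], "roll": 0, "gripper": -1}, {"xyz": [-0.55, 0.825, 0], "roll": 0, "gripper": -1}]}}

```text
time: 2.13
position: [370.2, -353.8, 231.5]
eef_rot: [-0.119, 0.993, -0.0, 0.0]
ft_force: [2.3, 0.5, 0.7]
finger_gap: 85.0
finger_force: 0.0
```

Call:
{"name": "apply_moves", "arguments": {"steps": [{"xyz": [-0.55, 0.825, 0], "roll": 0, "gripper": -1}, {"xyz": [-0.55, 0.825, 0], "roll": 0, "gripper": -1}, {"xyz": [-0.55, 0.825, 0], "roll": 0, "gripper": -1}, {"xyz": [-0.55, 0.825, 0], "roll": 0, "gripper": -1}, {"xyz": [-0.55, 0.825, 0], "roll": 0, "gripper": -1}, {"xyz": [-0.55, 0.825, 0], "roll": 0, "gripper": -1}, {"xyz": [-0.55, 0.825, 0], "roll": 0, "gripper": -1}, {"xyz": [-0.55, 0.825, 0], "roll": 0, "gripper": -1}, {"xyz": [-0.55, 0.825, 0], "roll": 0, "gripper": -1}, {"xyz": [-0.55, 0.825, 0], "roll": 0, "gripper": -1}]}}

```text
time: 2.97
position: [505.8, 19.4, 231.8]
eef_rot: [-0.12, 0.993, 0.0, 0.001]
ft_force: [1.1, -0.7, -0.1]
finger_gap: 85.2
finger_force: 0.0
```

Call:
{"name": "apply_moves", "arguments": {"steps": [{"xyz": [-0.55, 0.825, 0], "roll": 0, "gripper": -1}, {"xyz": [-0.55, 0.825, 0], "roll": 0, "gripper": -1}, {"xyz": [-0.55, 0.825, 0], "roll": 0, "gripper": -1}, {"xyz": [-0.55, 0.825, 0], "roll": 0, "gripper": -1}, {"xyz": [0, 0, 0], "roll": 0, "gripper": -1}, {"xyz": [0, 0, 0], "roll": 0, "gripper": -1}]}}

```text
time: 3.47
position: [560.0, 168.3, 230.5]
eef_rot: [-0.121, 0.993, -0.0, -0.0]
ft_force: [-0.4, -0.2, 0.3]
finger_gap: 85.5
finger_force: 0.0
```

Call:
{"name": "apply_moves", "arguments": {"steps": [{"xyz": [-0.085, -0.064, 0.6], "roll": 0, "gripper": -1}, {"xyz": [0, 0, 0.6], "roll": 0, "gripper": -1}, {"xyz": [0, 0, 0.6], "roll": 0, "gripper": -1}, {"xyz": [0, 0, 0.6], "roll": 0, "gripper": -1}, {"xyz": [0, 0, 0.4], "roll": 0, "gripper": -1}, {"xyz": [0, 0, 0.4], "roll": 0, "gripper": -1}, {"xyz": [0, 0, 0.25], "roll": 0, "gripper": -1}, {"xyz": [0, 0, 0], "roll": 0, "gripper": -1}, {"xyz": [0, 0, 0], "roll": 0, "gripper": -1}]}}

```text
time: 4.22
position: [563.7, 164.1, 93.5]
eef_rot: [-0.119, 0.993, -0.0, -0.0]
ft_force: [-0.1, -0.4, 0.3]
finger_gap: 85.4
finger_force: 0.0
```

```bash
python3 - <<'E'
from h import *
o=[]
for n,(x,y,w,h) in(("scene",(240,150,110,90)),("top",(165,120,110,100))):
    im=snapshot(n)[:,:,::-1][y:y+h,x:x+w];o.append(cv2.resize(im,(390,380),interpolation=cv2.INTER_CUBIC))
cv2.imwrite('pics/g1.png',np.hstack(o));s=manip.get_state();print(s['position'],s['ft_force'])
E
```

```text
[564.36544313 164.73024506  94.54257972] [-0.5428311   0.37931415  0.23433483]
```

View pics/g1.png

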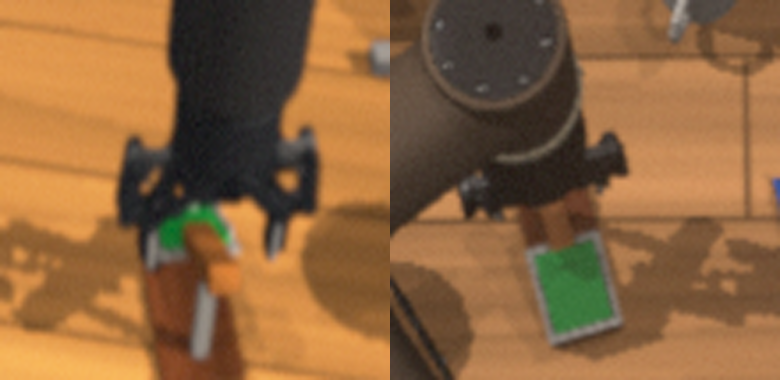

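The handle (scene crop ~(210,245)) sits between the open fingertips at (150,250) and (272,250), roughly centred, so I'll close now.

Call:
{"name": "apply_moves", "arguments": {"steps": [{"xyz": [0, 0, 0], "roll": 0, "gripper": 1}, {"xyz": [0, 0, 0], "roll": 0, "gripper": 1}, {"xyz": [0, 0, 0], "roll": 0, "gripper": 1}, {"xyz": [0, 0, 0], "roll": 0, "gripper": 1}, {"xyz": [0, 0, 0], "roll": 0, "gripper": 1}, {"xyz": [0, 0, 0], "roll": 0, "gripper": 1}, {"xyz": [0, 0, 0], "roll": 0, "gripper": 1}, {"xyz": [0, 0, 0], "roll": 0, "gripper": 1}], "grip_force": 50}}

```text
time: 4.98
position: [563.7, 164.6, 93.7]
eef_rot: [-0.12, 0.993, -0.0, 0.0]
ft_force: [-2.0, -0.9, 6.0]
finger_gap: 23.3
finger_force: 49.0
```

Call:
{"name": "apply_moves", "arguments": {"steps": [{"xyz": [0, 0, -0.2], "roll": 0, "gripper": 1}, {"xyz": [0, 0, -0.3], "roll": 0, "gripper": 1}, {"xyz": [0, 0, -0.5], "roll": 0, "gripper": 1}, {"xyz": [0, 0, -0.5], "roll": 0, "gripper": 1}, {"xyz": [0, 0, -0.5], "roll": 0, "gripper": 1}, {"xyz": [0, 0, 0], "roll": -0.2, "gripper": 1}, {"xyz": [0, 0, 0], "roll": 0, "gripper": 1}, {"xyz": [0, 0, 0], "roll": 0, "gripper": 1}]}}

```text
time: 5.65
position: [563.2, 164.6, 172.8]
eef_rot: [-0.128, 0.992, 0.0, -0.0]
ft_force: [-0.5, -0.1, -2.0]
finger_gap: 23.3
finger_force: 49.0
```

```bash
python3 - <<'E'
from h import *
o=[]
for n,(x,y,w,h) in(("scene",(240,130,110,90)),("top",(165,120,110,100))):
    im=snapshot(n)[:,:,::-1];cv2.imwrite(f'pics/{n}1.png',im);im=im[y:y+h,x:x+w];o.append(cv2.resize(im,(390,380),interpolation=cv2.INTER_CUBIC))
cv2.imwrite('pics/g2.png',np.hstack(o));s=manip.get_state();print(s['position'],s['ft_force'],s['eef_rot'])
E
```

```text
[563.02514612 164.3558156  172.18702824] [ 0.01480138 -0.22107227 -1.83412344] [-1.27646246e-01  9.91819298e-01 -2.51168107e-04 -9.23740460e-04]
```

View pics/g2.png

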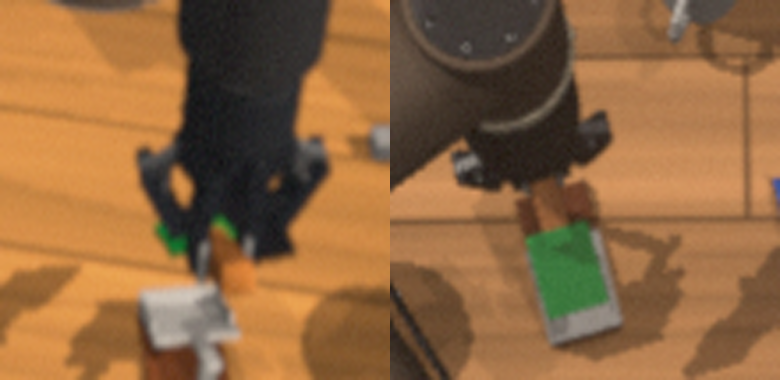

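```bash
cat >> h.py <<'E'
def greenfit(q0,free,n='top',im=None):
    "fit pose (x,y,z,yaw,pitch) to green mask in top; free = indices"
    from scipy.optimize import minimize
    im=snapshot(n) if im is None else im
    hsv=cv2.cvtColor(im,cv2.COLOR_RGB2HSV);g=cv2.inRange(hsv,(45,90,30),(85,255,255))
    k,l,st,ce=cv2.connectedComponentsWithStats(g);c=proj(n,pose(np.array([[-55,0,8.]]),*q0))[0]
    i=1+np.argmin(np.hypot(*(ce[1:]-c).T)+1e3*(st[1:,4]<80));g=(l==i).astype(float)
    def m(q): return np.clip(sil(n,[pose(SCR[0],*q)])-sil(n,[pose(SCR[1],*q)]),0,1)
    def f(v): q=np.array(q0,float);q[free]=v;return -iou(g,m(q))
    d=np.array([8,8,8,.08,.1])[free];v0=np.array(q0,float)[free]
    r=minimize(f,v0,method='Nelder-Mead',options=dict(initial_simplex=v0+np.vstack([0*d,np.diag(d)]),xatol=.02,fatol=1e-5))
    q=np.array(q0,float);q[free]=r.x;return q,-r.fun,g.sum()
E
python3 - <<'E'
from h import *
i0=cv2.imread('pics/top0.png')[:,:,::-1].copy();i1=cv2.imread('pics/top1.png')[:,:,::-1].copy()
p=np.radians(35)
for im,q in((i0,[539.2,160.6,72.4,.238,p]),(i1,[538.7,160.4,151,.25,p])):
    for fr in([0,1,3],[0,1,3,4]): print(*greenfit(q,fr,im=im))
# scene handle/scraper cutout fit
for n in('scene','top'):
    snapshot(n)
    for d in nets.cut_out('scraper',n):
        px=d['pixels'];ys,xs=np.where(px);print(n,round(d['confidence'],2),px.sum(),xs.mean(),ys.mean(),xs.max(),ys.max())
e=proj('scene',pose(box(90,90,-12,12,0,20),539.,160.5,151,.25,p));print(e.round(1))
E
```

```text
[5.43490477e+02 1.59339010e+02 7.24000000e+01 2.50111268e-01
 6.10865238e-01] 0.817768803634528 335.0
[5.42789895e+02 1.60847799e+02 7.24000000e+01 2.61779184e-01
 6.38847323e-01] 0.819619177150629 335.0
[5.42106177e+02 1.61004994e+02 1.51000000e+02 2.61564301e-01
 6.10865238e-01] 0.8244240325252221 378.0
[5.42459888e+02 1.62217871e+02 1.51000000e+02 2.82618408e-01
 5.56301334e-01] 0.8252008330853913 378.0
scene 0.93 378 196.4126984126984 145.54232804232805 208 165
scene 0.72 208 301.125 191.12019230769232 311 199
scene 0.63 502 371.5438247011952 163.5159362549801 395 170
scene 0.57 92 312.5326086956522 184.93478260869566 322 191
top 0.94 427 130.8454332552693 278.6768149882904 149 288
top 0.88 423 205.46572104018912 244.5791962174941 217 271
top 0.74 633 330.1785150078989 272.25118483412325 339 295
top 0.7 490 213.2265306122449 187.39591836734695 225 203
[[301.9 201.2]
 [301.8 193.2]
 [311.6 200.6]
 [311.5 192.6]
 [301.9 201.2]
 [301.8 193.2]
 [311.6 200.6]
 [311.5 192.6]]
```

Call:
{"name": "apply_moves", "arguments": {"steps": [{"xyz": [0, 0, 0], "roll": -0.1, "gripper": 1}, {"xyz": [0.1, -0.4, 0], "roll": 0, "gripper": 1}, {"xyz": [0.2, -0.75, 0], "roll": 0, "gripper": 1}, {"xyz": [0.22, -0.8, 0], "roll": 0, "gripper": 1}, {"xyz": [0.22, -0.8, 0], "roll": 0, "gripper": 1}, {"xyz": [0.22, -0.8, 0], "roll": 0, "gripper": 1}, {"xyz": [0.22, -0.8, 0], "roll": 0, "gripper": 1}, {"xyz": [0.22, -0.8, 0], "roll": 0, "gripper": 1}, {"xyz": [0.22, -0.8, 0], "roll": 0, "gripper": 1}, {"xyz": [0.22, -0.8, 0], "roll": 0, "gripper": 1}]}}

```text
time: 6.78
position: [563.0, -117.2, 173.4]
eef_rot: [-0.132, 0.991, -0.0, 0.0]
ft_force: [1.3, 0.1, -2.1]
finger_gap: 23.3
finger_force: 48.9
```

Call:
{"name": "apply_moves", "arguments": {"steps": [{"xyz": [0, 0, 0.4], "roll": 0, "gripper": 1}, {"xyz": [0, 0, 0.6], "roll": 0, "gripper": 1}, {"xyz": [0, 0, 0.3], "roll": 0, "gripper": 1}, {"xyz": [0, 0, 0], "roll": 0, "gripper": 1}, {"xyz": [0, 0, 0], "roll": 0, "gripper": 1}, {"xyz": [0, 0, 0], "roll": 0, "gripper": 1}]}}

```text
time: 7.28
position: [564.1, -115.3, 122.3]
eef_rot: [-0.133, 0.991, -0.0, 0.001]
ft_force: [0.7, 0.2, -0.9]
finger_gap: 23.0
finger_force: 48.9
```

```bash
python3 - <<'E'
from h import *
s=manip.get_state();P=s['position'];yaw=2*np.arcsin(-s['eef_rot'][0]);print(s['time'],P,yaw,s['ft_force'])
c,sn=np.cos(yaw),np.sin(yaw)
q=[P[0]-22.8*c,P[1]-22.8*sn,P[2]-21.3,yaw,np.radians(35)]
for n in('top','scene'):
    im=snapshot(n);cv2.imwrite(f'pics/{n}2.png',im[:,:,::-1])
    if n=='top':
      for fr in([0,1],[0,1,3]):
        r,f,a=greenfit(q,fr,im=im);d=np.array([r[0]-518.3,r[1]+168]);t=.266
        print(r,f,a,'tray x,y',d@[np.cos(t),np.sin(t)],d@[-np.sin(t),np.cos(t)])
a=cv2.imread('pics/scene2.png')[140:250,145:255];b=cv2.imread('pics/top2.png')[140:240,260:360]
cv2.imwrite('pics/g3.png',np.hstack([cv2.resize(i,(400,400),interpolation=cv2.INTER_CUBIC) for i in(a,b)]))
E
```

```text
7.2833 [ 564.10239028 -115.34218272  122.263534  ] 0.26589034601038225 [ 0.67459144  0.22407266 -0.9470108 ]
[ 5.42730182e+02 -1.20455945e+02  1.00963534e+02  2.65890346e-01
  6.10865238e-01] 0.8186749958901858 346.0 tray x,y 36.06908204997873 39.44987002050595
[ 5.42316294e+02 -1.20263954e+02  1.00963534e+02  2.92596596e-01
  6.10865238e-01] 0.8185117967332124 346.0 tray x,y 35.72022008996474 39.74391008937088
```

View pics/g3.png

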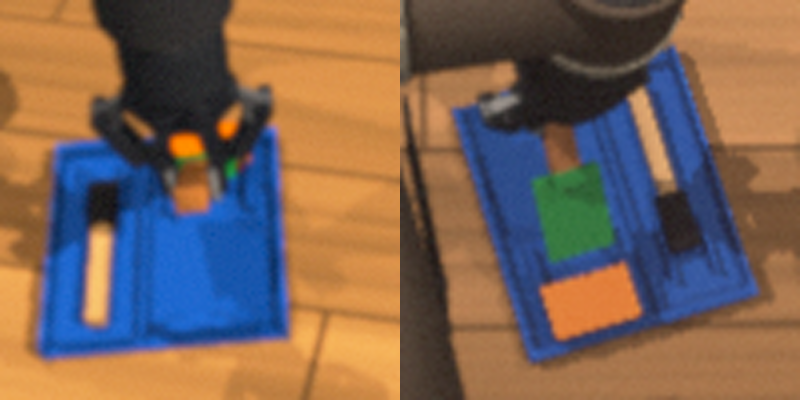

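Scene and top crops show the scraper held over the wide compartment. The blade at top ~(572,215) lines up with the bridge at (590,300), and the fit gives lateral 39.5 mm in the tray frame, so I'll lower it.

Call:
{"name": "apply_moves", "arguments": {"steps": [{"xyz": [0, 0, 0.3], "roll": 0, "gripper": 1}, {"xyz": [0, 0, 0.3], "roll": 0, "gripper": 1}, {"xyz": [0, 0, 0.2], "roll": 0, "gripper": 1}, {"xyz": [0, 0, 0.15], "roll": 0, "gripper": 1}, {"xyz": [0, 0, 0.05], "roll": 0, "gripper": 1}, {"xyz": [0, 0, 0], "roll": 0, "gripper": 1}, {"xyz": [0, 0, 0], "roll": 0, "gripper": 1}], "grip_force": 35}}

```text
time: 7.97
position: [563.8, -115.2, 81.7]
eef_rot: [-0.132, 0.991, -0.0, 0.0]
ft_force: [0.6, 0.0, -1.1]
finger_gap: 23.5
finger_force: 49.0
```

Call:
{"name": "apply_moves", "arguments": {"steps": [{"xyz": [0, 0, 0.05], "roll": 0, "gripper": 1}, {"xyz": [0, 0, 0], "roll": 0, "gripper": 1}, {"xyz": [0, 0, 0], "roll": 0, "gripper": 1}]}}

```text
time: 8.22
position: [563.6, -115.2, 79.5]
eef_rot: [-0.132, 0.991, -0.0, 0.0]
ft_force: [0.1, -0.3, -1.9]
finger_gap: 23.5
finger_force: 49.0
```

Call:
{"name": "apply_moves", "arguments": {"steps": [{"xyz": [0, 0, 0.05], "roll": 0, "gripper": 0.95}, {"xyz": [0, 0, 0.05], "roll": 0, "gripper": 0.95}, {"xyz": [0, 0, 0], "roll": 0, "gripper": 0.95}], "grip_force": 30}}

```text
time: 8.47
position: [563.2, -115.2, 74.9]
eef_rot: [-0.132, 0.991, 0.0, -0.0]
ft_force: [0.0, -0.1, -1.4]
finger_gap: 22.9
finger_force: 49.0
```

Call:
{"name": "apply_moves", "arguments": {"steps": [{"xyz": [0, 0, 0.05], "roll": 0, "gripper": 0.95}, {"xyz": [0, 0, 0], "roll": 0, "gripper": 0.95}]}}

```text
time: 8.63
position: [564.0, -115.2, 73.4]
eef_rot: [-0.132, 0.991, -0.0, 0.0]
ft_force: [0.3, 0.4, 1.9]
finger_gap: 23.5
finger_force: 49.3
```

Call:
{"name": "apply_moves", "arguments": {"steps": [{"xyz": [0, 0, 0.1], "roll": 0, "gripper": 1}, {"xyz": [0, 0, 0.1], "roll": 0, "gripper": 1}, {"xyz": [0, 0, 0], "roll": 0, "gripper": 1}], "grip_force": 25}}

```text
time: 8.88
position: [566.9, -115.2, 66.8]
eef_rot: [-0.133, 0.991, -0.001, 0.003]
ft_force: [4.7, -0.7, 6.4]
finger_gap: 23.1
finger_force: 46.6
```

Call:
{"name": "apply_moves", "arguments": {"steps": [{"xyz": [0, 0, 0.1], "roll": 0, "gripper": 1}, {"xyz": [0, 0, 0.1], "roll": 0, "gripper": 1}, {"xyz": [0, 0, 0.1], "roll": 0, "gripper": 1}, {"xyz": [0, 0, 0.1], "roll": 0, "gripper": 1}], "grip_force": 25}}

```text
time: 9.22
position: [567.1, -114.9, 51.1]
eef_rot: [-0.133, 0.991, -0.001, 0.003]
ft_force: [5.3, 0.9, 6.3]
finger_gap: 23.2
finger_force: 45.7
```

```bash
python3 - <<'E'
from h import *
s=manip.get_state();print(s['time'],s['position'],s['finger_force'],s['ft_force'],s['wrist_torque'],s['eef_rot'])
for n in('top','scene'): cv2.imwrite(f'pics/{n}3.png',snapshot(n)[:,:,::-1])
a=cv2.imread('pics/scene3.png')[140:250,145:255];b=cv2.imread('pics/top3.png')[140:240,260:360]
cv2.imwrite('pics/g4.png',np.hstack([cv2.resize(i,(400,400),interpolation=cv2.INTER_CUBIC) for i in(a,b)]))
E
```

```text
9.2167 [ 567.09724423 -114.91298186   51.07129359] 45.73926329612732 [5.26963092 0.91991101 6.25600255] [ 0.26475407 -1.15910682  0.07904005] [-1.33067217e-01  9.91101327e-01 -5.45058778e-04  3.31339497e-03]
```

View pics/g4.png

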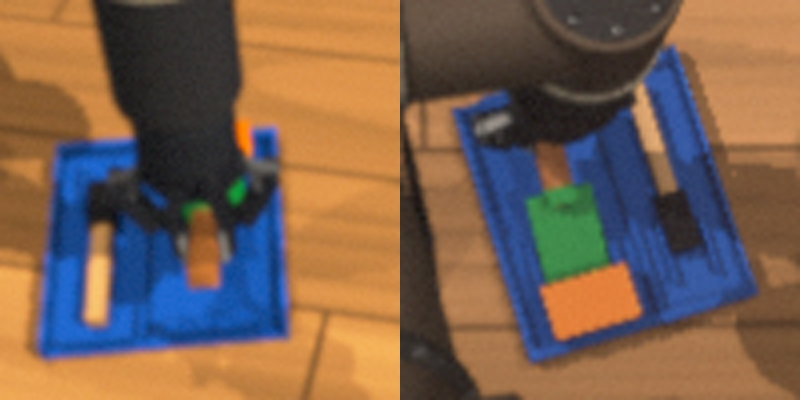

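Scene and top crops show the scraper pivoting in the grip. The blade edge is at the bridge's inner edge, at top ~(580,275), and centred, so I'll keep lowering.

Call:
{"name": "apply_moves", "arguments": {"steps": [{"xyz": [0.04, 0, 0.1], "roll": 0, "gripper": 1}, {"xyz": [0.04, 0, 0.1], "roll": 0, "gripper": 1}, {"xyz": [0.04, 0, 0.1], "roll": 0, "gripper": 1}, {"xyz": [0.04, 0, 0.1], "roll": 0, "gripper": 1}, {"xyz": [0.04, 0, 0.1], "roll": 0, "gripper": 1}, {"xyz": [0, 0, 0], "roll": 0, "gripper": 1}]}}

```text
time: 9.82
position: [558.0, -117.0, 29.8]
eef_rot: [-0.133, 0.991, -0.0, 0.002]
ft_force: [6.3, 1.4, 4.9]
finger_gap: 23.2
finger_force: 45.1
```

Call:
{"name": "apply_moves", "arguments": {"steps": [{"xyz": [0.08, 0, 0], "roll": 0, "gripper": 1}, {"xyz": [0.08, 0, 0], "roll": 0, "gripper": 1}, {"xyz": [0, 0, 0], "roll": 0, "gripper": 1}]}}

```text
time: 10.07
position: [552.6, -118.5, 30.5]
eef_rot: [-0.133, 0.991, -0.0, 0.003]
ft_force: [7.0, 2.1, 2.6]
finger_gap: 23.2
finger_force: 45.0
```

Call:
{"name": "apply_moves", "arguments": {"steps": [{"xyz": [0.06, 0, 0], "roll": 0, "gripper": 1}, {"xyz": [0.06, 0, 0], "roll": 0, "gripper": 1}, {"xyz": [0, 0, 0], "roll": 0, "gripper": 1}]}}

```text
time: 10.32
position: [548.9, -119.5, 30.8]
eef_rot: [-0.133, 0.991, -0.0, 0.004]
ft_force: [8.3, 2.4, 3.0]
finger_gap: 23.2
finger_force: 45.0
```

Call:
{"name": "apply_moves", "arguments": {"steps": [{"xyz": [0.03, 0, 0.1], "roll": 0, "gripper": 1}, {"xyz": [0, 0, 0.1], "roll": 0, "gripper": 1}, {"xyz": [0, 0, 0.05], "roll": 0, "gripper": 1}, {"xyz": [0, 0, 0], "roll": 0, "gripper": 1}]}}

```text
time: 10.65
position: [549.8, -119.5, 21.2]
eef_rot: [-0.133, 0.991, -0.0, 0.005]
ft_force: [10.8, 4.3, 5.0]
finger_gap: 23.5
finger_force: 45.2
```

Call:
{"name": "apply_moves", "arguments": {"steps": [{"xyz": [0.05, 0, 0], "roll": 0, "gripper": 1}, {"xyz": [0.03, 0, 0], "roll": 0, "gripper": 1}, {"xyz": [0, 0, 0], "roll": 0, "gripper": 1}, {"xyz": [0, 0, 0], "roll": 0, "gripper": 1}]}}

```text
time: 10.98
position: [548.9, -119.8, 22.1]
eef_rot: [-0.134, 0.991, -0.0, 0.007]
ft_force: [14.9, 5.5, 3.6]
finger_gap: 23.3
finger_force: 45.0
```

```bash
python3 - <<'E'
from h import *
s=manip.get_state();print(s['time'],s['position'],s['finger_force'],s['ft_force'])
for n in('top','scene'): cv2.imwrite(f'pics/{n}4.png',snapshot(n)[:,:,::-1])
a=cv2.imread('pics/scene4.png')[165:250,150:235];b=cv2.imread('pics/top4.png')[140:240,260:360]
cv2.imwrite('pics/g5.png',np.hstack([cv2.resize(i,(400,400),interpolation=cv2.INTER_CUBIC) for i in(a,b)]))
E
```

```text
10.9833 [ 548.86763893 -119.79393601   22.11670009] 44.997459053993225 [14.8903726   5.51263513  3.59172631]
```

View pics/g5.png

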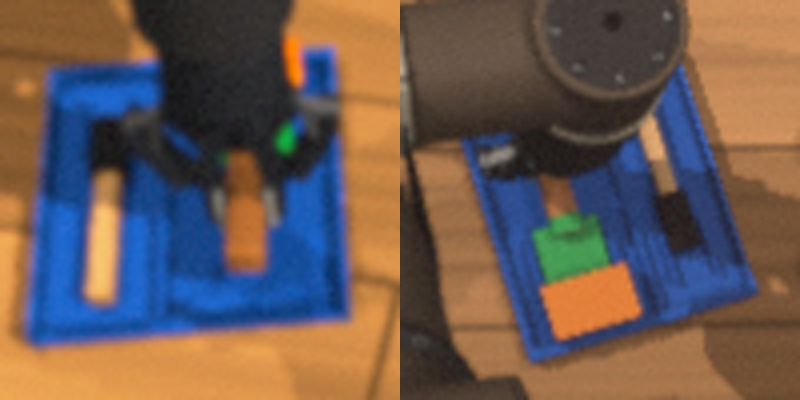

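```bash
python3 - <<'E'
from h import *
from scipy.optimize import minimize
T=(518.3,-168,0,.266)
im=cv2.imread('pics/top4.png')[:,:,::-1].copy();hsv=cv2.cvtColor(im,cv2.COLOR_RGB2HSV)
g=cv2.inRange(hsv,(45,90,30),(85,255,255));g[:,:280]=0;g[:150]=0;g[:,340:]=0;g=(g>0).astype(float)
br=sil('top',[pose(box(-104,-58,3,77,30,36),*T)])
for deg in(4,8,11):
    th=np.radians(deg)
    def scr(v): # edge (ex,ey) tray, dyaw
        bs=[pose(pose(b+[90,0,0],v[0],v[1],6,v[2],th),*T) for b in SCR]
        return np.clip(sil('top',bs[:1])-sil('top',bs[1:])-br,0,1)
    r=minimize(lambda v:-iou(g,scr(v)),[-78,40,0],method='Nelder-Mead',options=dict(initial_simplex=[[-78,40,0],[-70,40,0],[-78,45,0],[-78,40,.08]],xatol=.02,fatol=1e-5));print(deg,r.x,r.fun,g.sum(),scr(r.x).sum())
    b=proj('scene',pose(pose(SCR[1]+[90,0,0],r.x[0],r.x[1],6,r.x[2],th),*T));print('scene handle end',b[4:].round(1).tolist())
print('stop',proj('scene',pose(box(100,100,3,77,6,26),*T))[:4].round(1).tolist())
# scene handle lower end row
sc=cv2.imread('pics/scene4.png');hs=cv2.cvtColor(sc,cv2.COLOR_BGR2HSV);w=cv2.inRange(hs,(3,80,60),(25,255,255));w[:, :193]=0;w[:,215:]=0;w[:195]=0;w[232:]=0
k,l,st,ce=cv2.connectedComponentsWithStats(w);print(st[1:][st[1:,4]>30].tolist())
E
```

```text
4 [-7.12708333e+01  3.87890625e+01  4.47916667e-02] -0.780803865583132 236.0 270.75
scene handle end [[201.5, 229.4], [200.7, 225.0], [209.7, 228.5], [209.1, 224.1]]
8 [-67.69714982  38.21848168   0.07596352] -0.7818684826558843 236.0 287.3125
scene handle end [[202.7, 227.5], [201.9, 222.6], [211.0, 226.3], [210.3, 221.5]]
11 [-6.79886831e+01  3.98724709e+01  2.83573388e-02] -0.7777541018538249 236.0 285.4375
scene handle end [[200.0, 225.2], [199.1, 220.0], [208.3, 224.4], [207.6, 219.2]]
stop [[191.2, 230.3], [190.2, 226.3], [216.2, 228.5], [215.7, 224.5]]
[[197, 197, 10, 25, 199]]
```

```bash
python3 - <<'E'
from h import *
T=(518.3,-168,0,.266)
im=cv2.imread('pics/top4.png')[:,:,::-1].astype(float)
for y in(20,24,56,60):   # scan along tray x at z~22 beside the handle
    xs=np.arange(-56,16,2.);P=proj('top',pose(np.c_[xs,0*xs+y,0*xs+6+8+(xs+82)*np.tan(np.radians(8))],*T)).astype(np.float32)
    v=cv2.remap(im.astype(np.float32),P[None,:,0],P[None,:,1],cv2.INTER_LINEAR)[0]
    gb=v[:,1]-v[:,2];print(y,[(int(x),int(a)) for x,a in zip(xs,gb) if -36<x])
E
```

```text
20 [(-34, 70), (-32, 69), (-30, 68), (-28, 65), (-26, 58), (-24, 53), (-22, 49), (-20, 47), (-18, 46), (-16, 46), (-14, 42), (-12, 34), (-10, 6), (-8, -22), (-6, -36), (-4, -45), (-2, -47), (0, -47), (2, -47), (4, -47), (6, -48), (8, -49), (10, -49), (12, -49), (14, -49)]
24 [(-34, 71), (-32, 71), (-30, 67), (-28, 59), (-26, 53), (-24, 49), (-22, 47), (-20, 46), (-18, 46), (-16, 44), (-14, 43), (-12, 29), (-10, 15), (-8, -3), (-6, -19), (-4, -33), (-2, -40), (0, -43), (2, -42), (4, -42), (6, -43), (8, -44), (10, -44), (12, -42), (14, -42)]
56 [(-34, 72), (-32, 72), (-30, 71), (-28, 70), (-26, 70), (-24, 68), (-22, 66), (-20, 63), (-18, 63), (-16, 61), (-14, 58), (-12, 52), (-10, 25), (-8, -3), (-6, -21), (-4, -31), (-2, -32), (0, -34), (2, -36), (4, -39), (6, -42), (8, -40), (10, -38), (12, -38), (14, -40)]
60 [(-34, 70), (-32, 71), (-30, 71), (-28, 71), (-26, 70), (-24, 69), (-22, 68), (-20, 67), (-18, 67), (-16, 66), (-14, 63), (-12, 46), (-10, 20), (-8, -17), (-6, -39), (-4, -52), (-2, -53), (0, -53), (2, -54), (4, -54), (6, -55), (8, -56), (10, -55), (12, -55), (14, -55)]
```

The blade's rear edge measures tray x ≈ -9 mm, so the front edge is at about -83 mm with the pad nearly fully pressed. The handle end is clear of the stop, so I'll lower it.

Call:
{"name": "apply_moves", "arguments": {"steps": [{"xyz": [-0.04, 0, 0.1], "roll": 0, "gripper": 1}, {"xyz": [-0.03, 0, 0.1], "roll": 0, "gripper": 1}, {"xyz": [-0.02, 0, 0.05], "roll": 0, "gripper": 1}, {"xyz": [0, 0, 0.05], "roll": 0, "gripper": 1}, {"xyz": [0, 0, 0], "roll": 0, "gripper": 1}, {"xyz": [0, 0, 0], "roll": 0, "gripper": 1}]}}

```text
time: 11.58
position: [550.1, -119.3, 9.2]
eef_rot: [-0.133, 0.991, -0.0, 0.005]
ft_force: [12.4, 5.0, 4.8]
finger_gap: 23.1
finger_force: 45.1
```

Call:
{"name": "apply_moves", "arguments": {"steps": [{"xyz": [-0.02, 0, 0.04], "roll": 0, "gripper": 1}, {"xyz": [0, 0, 0.02], "roll": 0, "gripper": 1}, {"xyz": [0, 0, 0], "roll": 0, "gripper": 1}, {"xyz": [0, 0, 0], "roll": 0, "gripper": 1}]}}

```text
time: 11.92
position: [550.3, -119.3, 6.6]
eef_rot: [-0.133, 0.991, -0.0, 0.005]
ft_force: [10.8, 4.4, 4.4]
finger_gap: 23.1
finger_force: 45.1
```

Call:
{"name": "apply_moves", "arguments": {"steps": [{"xyz": [0, 0, 0], "roll": 0, "gripper": 0.1}, {"xyz": [0, 0, 0], "roll": 0, "gripper": 0.1}, {"xyz": [0, 0, 0], "roll": 0, "gripper": 0.1}, {"xyz": [0, 0, 0], "roll": 0, "gripper": 0.1}, {"xyz": [0, 0, 0], "roll": 0, "gripper": 0.1}]}}

```text
time: 12.33
position: [544.6, -120.2, 4.8]
eef_rot: [-0.132, 0.991, 0.0, -0.0]
ft_force: [0.3, 2.2, 2.4]
finger_gap: 38.8
finger_force: 1.6
```

Call:
{"name": "apply_moves", "arguments": {"steps": [{"xyz": [0, 0, -0.2], "roll": 0, "gripper": 0.1}, {"xyz": [0, 0, -0.4], "roll": 0, "gripper": 0.1}, {"xyz": [0, 0, -0.8], "roll": 0, "gripper": 0.1}, {"xyz": [0, 0, -0.8], "roll": 0, "gripper": 0.1}, {"xyz": [0, 0, -0.8], "roll": 0, "gripper": 0.1}, {"xyz": [0, 0.8, -0.5], "roll": 0, "gripper": 0.1}, {"xyz": [0, 0.9, 0], "roll": 0, "gripper": 0.1}, {"xyz": [0, 0.9, 0], "roll": 0, "gripper": 0.1}, {"xyz": [0, 0.9, 0], "roll": 0, "gripper": 0.1}, {"xyz": [0, 0.9, 0], "roll": 0, "gripper": 0.1}]}}

```text
time: 13.17
position: [497.2, 50.2, 145.2]
eef_rot: [-0.132, 0.991, -0.0, -0.001]
ft_force: [1.1, -0.3, 0.7]
finger_gap: 38.6
finger_force: 0.0
```

```bash
python3 - <<'E'
from h import *
T=(518.3,-168,0,.266)
s=manip.get_state();print(s['time'],s['position'],s['finger_gap'],s['ft_force'])
for n in('top','scene'): cv2.imwrite(f'pics/{n}5.png',snapshot(n)[:,:,::-1])
o=[]
for n,(x,y) in(('scene',(145,165)),('top',(265,145))):
    im=cv2.resize(cv2.imread(f'pics/{n}5.png')[y:y+90,x:x+90],(400,400),interpolation=cv2.INTER_CUBIC);k=400/90
    for b in SCR:
        q=((proj(n,pose(b+[10,40,6],*T))-[x,y]+.5)*k).astype(int)
        for i in range(8):
            for j in(1,2,4):
                if not i&j and (i&1 or 0) : cv2.line(im,tuple(map(int,q[i])),tuple(map(int,q[i|j])),(0,0,255),1)
    o.append(im)
cv2.imwrite('pics/g6.png',np.hstack(o))
im=cv2.imread('pics/top5.png').astype(np.float32)
for y in(20,24,56,60):
    xs=np.arange(-56,16,1.);P=proj('top',pose(np.c_[xs,0*xs+y,0*xs+14],*T)).astype(np.float32)
    v=cv2.remap(im,P[None,:,0],P[None,:,1],cv2.INTER_LINEAR)[0];gb=v[:,1]-v[:,0]
    print(y,'rear edge x (want -5)',xs[np.where(gb>8)[0].max()])
for x in(-40,-25,-15):
    ys=np.arange(0,80,.5);P=proj('top',pose(np.c_[0*ys+x,ys,0*ys+14],*T)).astype(np.float32)
    v=cv2.remap(im,P[None,:,0],P[None,:,1],cv2.INTER_LINEAR)[0];gb=v[:,1]-v[:,0];w=ys[gb>8];print('y range (want 12..68)',w.min(),w.max())
E
```

```text
13.1667 [497.16496756  50.22209332 145.15976794] 38.55515272642057 [ 1.05579331 -0.3209812   0.6892369 ]
20 rear edge x (want -5) -5.0
24 rear edge x (want -5) -4.0
56 rear edge x (want -5) -4.0
60 rear edge x (want -5) -5.0
y range (want 12..68) 13.0 70.0
y range (want 12..68) 13.5 70.0
y range (want 12..68) 14.0 70.0
```

View pics/g6.png

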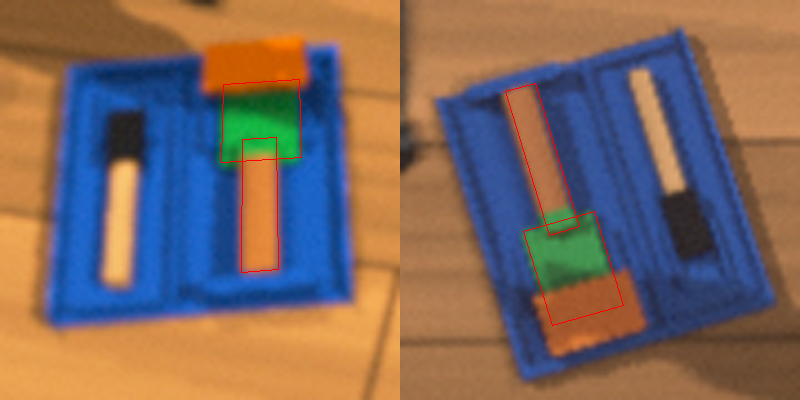

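The scene and top crops show the scraper flat in the wide compartment with the blade under the bridge. The handle end at scene ~(260,270) matches the seat outline, in front of the stop. Measured x is within about 1 mm and y within about 2 mm, and the brush hasn't moved.

```bash
python3 -c "
from bench import manip
print(manip.hand_in())"
```

```text
the job is handed in; nothing more can be done
None
```

I stowed the green scraper in the wide compartment, held between pad and stop (about 1 mm off the seat lengthwise and 2 mm sideways by camera), and handed the job in at about 13 s; no verdict was returned.

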